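# Take the used cartridge out of the countertop water filter

## Robot

A 7-joint arm with a two-finger parallel gripper is mounted at the origin on a cart in front of the work surface, level with it; the furniture and walls round the work are solid. World frame = base frame: x ahead of the robot, y to its left, z up, the work surface at z = 0. Lengths are in m, angles in rad, forces in N, time in s.
With the tool pointing down it reaches from about 0.425 to 0.875 m from the base axis. Payload 8.4 kg.
Tool frame: the origin (TCP) lies midway between the tips of the shut fingers; the grasp point (between the pads) lies behind it (ctrl.tcp_to_grasp is the z of the grasp point in the tool frame, in m); z points along the fingers, y is the line along which they close (so a half turn about z gives the same grasp; the last joint's range is limited). The gripper opens to 87 mm and grips with 3 to 60 N. Pads are 19 mm wide; open, the fingers measure 117 mm over their backs; the gripper's body (75 mm by 190 mm) begins 51 mm behind the grasp point.
Start: joints at [-1.237, 0.333, 0.04, 1.465, -0.013, 1.343, -0.059], TCP at [0.273, 0.59, 0.223] pointing down, gripper open.
Joint ranges: [-2.58, 2.58], [-0.38, 2.09], [-1.3, 1.39], [0.25, 2.4], [-1.5, 4.64], [0.08, 2.09], [-2.65, 2.65]. Speed limits (rad/s): [2.22, 2.22, 2.79, 2.79, 3.14, 3.14, 3.14].

## Interface

Orientations are given as a unit quaternion [w, x, y, z].
In Python, from station import ctrl gives the robot as it stands.
- The arm moves only by the tool step_arm, never from a script. Its argument "increments" is a list of rows, each an object of numbers: "dx", "dy", "dz": the shift along the tool's x, y, z in mm; "ax", "ay", "az": the turn, a rotation vector about the tool's x, y, z in degrees; "claw": the opening, from 0 (shut) to 1 (fully open). In form: [{"dx": .., "dy": .., "dz": .., "ax": .., "ay": .., "az": .., "claw": ..}, ...]. A call has 1 to 20 rows; each row is the pose to reach, as a shift and turn from the pose commanded when the call began, along the tool's axes at that moment; what a row does not reach only later rows make up. A row lasts 1/10 s, in which the tool goes at most 50 mm and 8.59 degrees, less where a joint would pass 70% of its speed; a pose out of reach is approached as far as the arm can. A call with a gripper value outside its range is refused whole. The fingers move at their own pace and stop on an object; "newtons" is the grip in N (left out, the last holds). Time passes only in rows, so rows that repeat a pose let the fingers close. It gives the time, the measured TCP pose, the force, the opening and the grip force at its end, in the units of the state.
- ctrl.sense(): the state, without advancing time (a new reading comes with each control period).
- ctrl.get_image(name): name is "scene" or "top" or "wrist"; returns the picture (480x640x3 uint8, red, green, blue); there is no depth.
- ctrl.get_calibration(name): a dict with "fx", "fy", "cx", "cy" (pixels), "rvec" (rotation vector, rad) and "tvec" (3), from world to camera coordinates, as OpenCV has them. Camera axes: x right, y down, z forward; pixel columns grow to the right and rows downward; lengths in m; the calibration is good to about 2 mm. The wrist camera is an equidistant fisheye: a pixel r from the principal point sees the ray r / f radians off the axis. A picture is of the moment at which its call begins: read the wrist's pose just before it. get_calibration takes no time and is no camera call; for the wrist camera it gives the pose at the moment of the call.
- ctrl.hand_in(): hands the job in; it is judged then, once.
The state is a dict: "time": time; "joint_positions": joint angles; "qvel": joint speeds; "joint_torque": joint torques, N m; "tcp_pos": TCP position; "ee_rot": TCP orientation; "contact_force": force on the tool from outside, world axes, zero at the start; "wrist_torque": the same for the moment, N m; "opening": finger opening in m; "finger_force": force on a finger pad.
Only numpy, scipy, OpenCV 4.12 (cv2) and the standard library are available. Lean on these libraries where they do the work, as an engineer would, in place of code of your own. Each camera call takes 0.05 s, during which the arm holds its last target. There are 200 camera calls.

## Task

The cartridge in the countertop water filter is used up. First shut the tank valve by swinging its lever all the way round until it points to the front of the filter; then turn the cartridge anticlockwise by its grip bar, past its sprung catch to the release stop, draw it straight out of its sloping port, and stand it upright in the empty steel dish to drain, flat on its floor. It is full of water, so never lay it down, and leave the valve shut and the other kitchen things where they are.

Things in the scene. Friction and masses are not known exactly. Their poses are not given: they have to be found in the camera images.
- water_filter: Countertop water filter, fixed: grey wedge-shaped head with a round port in its sloping face. Origin: centre of that face, 140 mm above the worktop. z = port axis, pointing out (leaning 30 degrees from vertical to the filter's front), x = straight up the slope, y = to the filter's left. Face 146 (x) by 134 mm (y). The port is 63 mm wide, with slots for the cartridge's lugs at +y and -y.
- catch_nose (a point): Rounded nose of the steel sprung catch that bears on the cartridge's rim, front left on the sloping face, 5 mm above it. Catch and guide reach from 46 to 73 mm from the port's axis and 9 mm above the face.
- tank_top (a point): Middle of the cover of the steel tank behind the port, 250 mm above the worktop (black knob on it to 266 mm). Tank 98 mm deep, 236 mm wide; its front is 118 mm behind the port's centre.
- valve_lever (a joint): Black tank valve lever on an upright hinge at the filter's right, rad. Near 0 it points to the filter's right (open); it turns clockwise seen from above, staying where it is left, to its stop at 1.571, pointing to the filter's front (shut). 14 mm thick, 16 to 18 mm high, reaching 89 mm from its hinge; moving it takes about 2 N at 60 mm from the hinge.
- lever_pivot (a point): Point on the lever's upright hinge axis, at half the lever's height (9 mm below its top), about 113 mm above the worktop.
- lever_end (a point): Point in the middle of the lever 75 mm from its hinge axis, at half its height.
- cartridge: Cartridge locked in the port: white tube 58 mm wide, 95 mm long; grey flange (z 95 to 105 mm, 88 mm wide) resting on the port's face; black grip bar (z 105 to 141 mm) 74 mm long in x, 16 mm thick in y. Origin: centre of its flat base, z up its axis. It starts 48 to 60 degrees clockwise of release, which is where its x lies along the filter's x (stop 4 degrees beyond). 0.2 to 0.45 kg.
- grip (a point): On the cartridge's axis in the middle of the grip bar, 127 mm above its base, 14 mm below the bar's top. Two lugs (at z 75 to 83 mm, +y and -y, 40 mm from the axis) hold it in until released; then it draws out along the port's axis, 100 mm until clear. Half way round, the catch resists with some 0.2 N m.
- dish: Empty round flat steel dish, 160 mm across the rim, 13 mm high, with a flat floor 138 mm across whose top is 4 mm above its underside; loose on the worktop to the left or right of the filter, 250 g. Origin under its middle, z up.
- cup: white espresso cup, 59 x 83 x 55 mm high, a bystander; origin under its middle, z up
- jam: jam jar with a white lid, 64 mm across, 87 mm high, a bystander; origin under its middle, z up
- tomatoes: red food tin, 57 mm across, 72 mm high, a bystander; origin under its middle, z up
- lemon: lemon, 78 x 55 x 56 mm, a bystander; origin under its middle
- salt: small spice jar, 42 mm across, 96 mm high, a bystander; origin under its middle, z up
- spoon: steel teaspoon lying in front of the filter, 130 x 27 x 11 mm, a bystander; origin under its middle
- sardines: flat oblong tin at the left, 63 x 105 x 24 mm, a bystander; origin under its middle, z up
Things that resemble listed ones, but are neither listed nor needed, are in the scene too. What is shaped like the dish but yellow is not meant.

How it is judged:
On the way, in this order (a step that is already met when the one before it is completed fails the run):
1. the tank valve is shut while the cartridge is still in its port (value of joint valve_lever above 1.4 rad and z of cartridge in the frame of water_filter below -0.085 m), for 0.2 s.
2. the cartridge, still in its port, is turned to its release position (all of step 1 and angle between the x axis of cartridge and the x axis of water_filter, either way round below 0.2 rad), for 0.1 s.
3. the cartridge is drawn out of the port (z of cartridge in the frame of water_filter above 0 m), for 0.1 s.
At the end, for the whole second after the job is handed in: Valve lever beyond 1.4 rad (shut); cartridge released, at rest and upright within 0.1 rad in the dish, its axis within 40 mm of the dish's middle, its base 1 to 9 mm above the dish's underside; the dish on the worktop (origin below 10 mm) (value of joint valve_lever above 1.4 rad and angle between cartridge's own z axis and vertical below 0.1 rad and horizontal distance between cartridge and dish below 0.04 m and z of cartridge in the frame of dish between 0.001 and 0.009 m and height (world z) of dish below 0.01 m and linear speed of cartridge below 0.02 m/s and contact force between each of the arm, the fingers and cartridge below 0.1 N); the robot touches nothing.
It fails at once if the full cartridge is tipped more than 60 degrees (angle between cartridge's own z axis and vertical above 1.05 rad).
It fails at once if the cup, jam jar, lemon, spice jar, spoon or a tin is moved by more than 40 mm (distance of any of cup, jam, tomatoes, lemon, salt, spoon, sardines from where it was at the start of the episode above 0.04 m).
It also fails if it takes over 58 s, if anything falls off the work surface, if the arm or the gripper's body presses on something with over 40 N, if the wrist force passes 120 N, or if a joint passes its speed limit or range.

## Working session

There is one attempt and no reset: what is moved stays moved. The work goes in short steps, Python scripts to look and compute and a tool call to move; the robot and the scene stay as the last step left them, time stands still between calls to the robot, and variables do not carry over. Pictures are saved under pics/ and viewed, at most 10 in all, crops included, and the job is handed in when it is done.

Besides the shell and the picture viewer there is one more tool, called after "Request:" by a JSON object that holds its "op" and its "data", one argument or row to a line. step_arm: Moves the arm, as the interface text tells. Its arguments: {"type":"object","properties":{"increments":{"type":"array"},"newtons":{"type":"number"}},"required":["increments"]}

```bash
ls; mkdir -p pics; python3 - <<'E'
from station import ctrl
import cv2
s=ctrl.sense();print(s['tcp_pos'],s['ee_rot'],ctrl.tcp_to_grasp,s['time'])
for n in('scene','top'):
    im=ctrl.get_image(n);cv2.imwrite(f'pics/{n}0.png',im[:,:,::-1]);print(n,ctrl.get_calibration(n))
E
```

```text
pics
[0.27247811 0.58961591 0.22167804] [-1.14190682e-04  2.14737515e-01  9.76671471e-01 -7.90034863e-04] -0.0187 0.0
scene {'fx': 576.9570008262987, 'fy': 576.9570008262987, 'cx': 321.18841258119517, 'cy': 249.6315942108585, 'rvec': array([ 2.2091178 , -0.81256207,  0.33215911]), 'tvec': array([-0.39162353,  0.42345307,  1.6539181 ])}
top {'fx': 536.8775134081849, 'fy': 536.8775134081849, 'cx': 319.343391728045, 'cy': 253.57996000525736, 'rvec': array([ 1.44433242, -2.32977412,  0.69886648]), 'tvec': array([0.30237803, 0.50374486, 1.4856179 ])}
```

View pics/scene0.png

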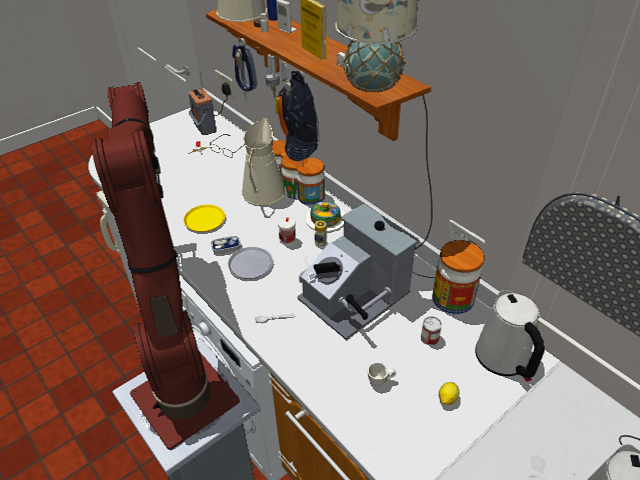

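View pics/top0.png

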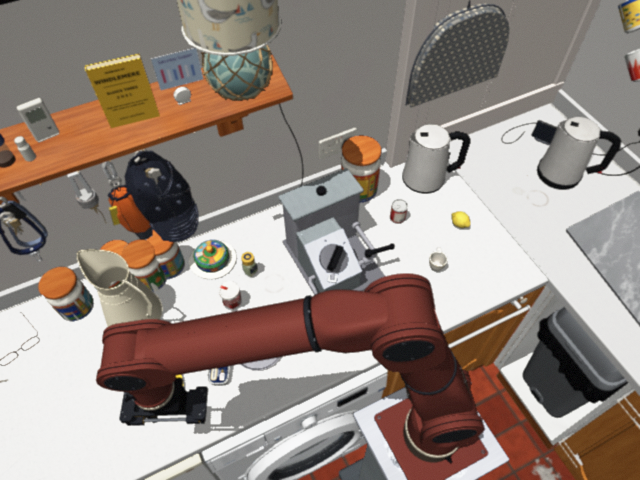

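The scene view shows the steel dish at (250,263), with the yellow look-alike at (205,218). The filter is at (350,270), its grip bar at (327,268) and the black lever at (356,308). In the top view the grip bar is at (334,258) and the lever at (380,250). I'll enlarge the filter.

```bash
cat > h.py <<'E'
import numpy as np,cv2
from scipy.spatial.transform import Rotation as R
from station import ctrl
C={n:ctrl.get_calibration(n) for n in('scene','top')}
def ray(n,p):
    c=C[n];A=cv2.Rodrigues(c['rvec'])[0]
    d=A.T@np.array([(p[0]-c['cx'])/c['fx'],(p[1]-c['cy'])/c['fy'],1]);return -A.T@c['tvec'],d/np.linalg.norm(d)
def plane(n,p,z):
    o,d=ray(n,p);return o+d*(z-o[2])/d[2]
def tri(a,b):
    o1,d1=ray('scene',a);o2,d2=ray('top',b)
    t=np.linalg.lstsq(np.c_[d1,-d2],o2-o1,rcond=None)[0];x,y=o1+d1*t[0],o2+d2*t[1];return (x+y)/2,np.linalg.norm(x-y)
def proj(n,P):
    c=C[n];K=np.array([[c['fx'],0,c['cx']],[0,c['fy'],c['cy']],[0,0,1]]);return cv2.projectPoints(np.array(P,float).reshape(-1,3),c['rvec'],c['tvec'],K,None)[0][:,0]
E
python3 - <<'E'
import cv2,numpy as np
a=cv2.imread('pics/scene0.png')[200:345,290:425];b=cv2.imread('pics/top0.png')[170:315,270:405]
f=lambda x:cv2.resize(x,(400,430),interpolation=cv2.INTER_CUBIC)
cv2.imwrite('pics/crop0.png',np.hstack([f(a),f(b)]))
from h import *
im=cv2.imread('pics/scene0.png');hsv=cv2.cvtColor(im,cv2.COLOR_BGR2HSV)
# dish: grey region different from white top
g=((hsv[...,2]<205)&(hsv[...,2]>90)&(hsv[...,1]<60)).astype(np.uint8);g[:240]=0;g[290:]=0;g[:,:220]=0;g[:,280:]=0
n,l,st,ce=cv2.connectedComponentsWithStats(g)
for i in range(1,n):
    if st[i,4]>150:
        c=max(cv2.findContours((l==i).astype(np.uint8),0,1)[0],key=len);e=cv2.fitEllipse(c);print(st[i],e,plane('scene',e[0],.012))
E
```

```text
[ 220  240   55   42 1335] ((248.25694274902344, 262.0374755859375), (35.5938835144043, 50.351722717285156), 104.71988677978516) [0.44887391 0.32446685 0.012     ]
```

View pics/crop0.png

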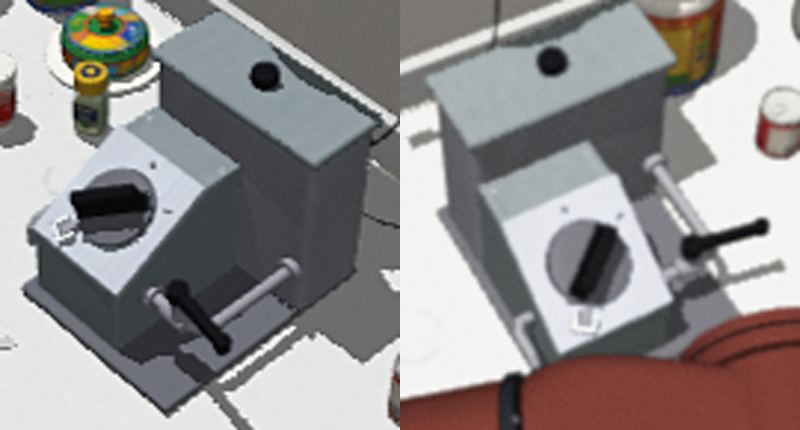

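The crop shows the face corners, the knob on the tank cover, the grip bar and the lever from hinge to tip in both views. The lever is the black bar with a ball end, while the steel pipe beside it is not wanted. I'll triangulate these points.

```bash
python3 - <<'E'
from h import *
f=2.963
S=lambda u,v:(290+u/f-.3,200+v/f-.3)
T=lambda u,v:(270+(u-400)/f-.3,170+v/f-.3)
P={'UL':((120,127),(510,209)),'UR':((205,188),(613,176)),'LR':((118,293),(672,301)),'LL':((30,231),(553,352)),
'knob':((265,74),(552,60)),'tankFL':((159,44),(444,147)),'tankFR':((318,165),(676,67)),'tankBL':((213,10),(427,80)),'tankBR':((378,122),(650,12)),
'piv':((177,289),(691,244)),'tip':((225,347),(765,227)),'barA':((75,194),(606,229)),'barB':((148,193),(580,297)),'flange':((116,207),(590,263))}
X={}
for k,(a,b) in P.items():
    x,e=tri(S(*a),T(*b));X[k]=x;print(k,x.round(4),round(e*1000,1))
c=np.mean([X[k] for k in('UL','UR','LR','LL')],0);print('centre',c)
yl=X['UL']+X['LL']-X['UR']-X['LR'];xs=X['UL']+X['UR']-X['LL']-X['LR']
print('yaw from y',np.degrees(np.arctan2(-yl[0],yl[1])),'from x',np.degrees(np.arctan2(xs[1],xs[0])),np.linalg.norm(yl)/2,np.linalg.norm(xs)/2,xs)
for k,z in(('tankFL',.25),('tankFR',.25),('tankBL',.25),('tankBR',.25)):
    print(k,plane('scene',S(*P[k][0]),z)[:2],plane('top',T(*P[k][1]),z)[:2])
print('piv',plane('scene',S(*P['piv'][0]),.122),plane('top',T(*P['piv'][1]),.122));print('tip',plane('scene',S(*P['tip'][0]),.118),plane('top',T(*P['tip'][1]),.118))
E
```

```text
UL [0.6176 0.0704 0.1879] 13.2
UR [ 0.6256 -0.0499  0.1728] 0.9
LR [ 0.4995 -0.0553  0.1039] 2.5
LL [0.497  0.0823 0.0963] 9.9
knob [ 0.727  -0.0297  0.2614] 1.4
tankFL [0.6995 0.1073 0.2291] 1.7
tankFR [ 0.6814 -0.1502  0.2411] 7.4
tankBL [0.7682 0.0934 0.251 ] 2.1
tankBR [ 0.7554 -0.1571  0.2555] 16.0
piv [ 0.5421 -0.1013  0.12  ] 1.4
tip [ 0.5305 -0.1857  0.1125] 0.6
barA [0.5163 0.0069 0.2168] 45.0
barB [0.5796 0.0222 0.1091] 65.2
flange [0.556  0.0122 0.1433] 0.1
centre [0.55994535 0.01186603 0.14023904]
yaw from y 2.3228745643198128 from x -1.4982079761086502 0.12914196053134175 0.1471951268101428 [ 0.2466706  -0.00645158  0.16055409]
tankFL [0.68387889 0.08927446] [0.68333827 0.11283605]
tankFR [ 0.67901092 -0.15492472] [ 0.67057652 -0.14479522]
tankBL [0.76763349 0.09375372] [0.77029029 0.09292936]
tankBR [ 0.77078503 -0.15049307] [ 0.74951495 -0.15680205]
piv [ 0.54008438 -0.10276855  0.122     ] [ 0.54184036 -0.10070642  0.122     ]
tip [ 0.52689954 -0.18898955  0.118     ] [ 0.52789191 -0.18336704  0.118     ]
```

Request:
{"op": "step_arm", "data": {
  "increments": [
    {"dx": -20,"dy": -20,"dz": -40,"az": -2,"claw": 0},
    {"dx": -50,"dy": -48,"dz": -80,"az": -4,"claw": 0},
    {"dx": -586,"dy": -567,"dz": -98,"az": -17,"claw": 0},
    {"dx": -586,"dy": -567,"dz": -98,"az": -17,"claw": 0},
    {"dx": -586,"dy": -567,"dz": -98,"az": -17,"claw": 0},
    {"dx": -586,"dy": -567,"dz": -98,"az": -17,"claw": 0},
    {"dx": -586,"dy": -567,"dz": -98,"az": -17,"claw": 0},
    {"dx": -586,"dy": -567,"dz": -98,"az": -17,"claw": 0},
    {"dx": -586,"dy": -567,"dz": -98,"az": -17,"claw": 0},
    {"dx": -586,"dy": -567,"dz": -98,"az": -17,"claw": 0},
    {"dx": -586,"dy": -567,"dz": -98,"az": -17,"claw": 0},
    {"dx": -586,"dy": -567,"dz": -98,"az": -17,"claw": 0},
    {"dx": -586,"dy": -567,"dz": -98,"az": -17,"claw": 0},
    {"dx": -586,"dy": -567,"dz": -98,"az": -17,"claw": 0},
    {"dx": -586,"dy": -567,"dz": -98,"az": -17,"claw": 0},
    {"dx": -586,"dy": -567,"dz": -98,"az": -17,"claw": 0},
    {"dx": -586,"dy": -567,"dz": -98,"az": -17,"claw": 0},
    {"dx": -586,"dy": -567,"dz": -98,"az": -17,"claw": 0},
    {"dx": -586,"dy": -567,"dz": -98,"az": -17,"claw": 0},
    {"dx": -586,"dy": -567,"dz": -98,"az": -17,"claw": 0}
  ]
}}

```text
schema error: expected keys dx, dy, dz, ax, ay, az, claw
```

Request:
{"op": "step_arm", "data": {
  "increments": [
    {"dx": -20,"dy": -20,"dz": -40,"ax": 0,"ay": 0,"az": -2,"claw": 0},
    {"dx": -50,"dy": -48,"dz": -80,"ax": 0,"ay": 0,"az": -4,"claw": 0},
    {"dx": -586,"dy": -567,"dz": -98,"ax": 0,"ay": 0,"az": -17,"claw": 0},
    {"dx": -586,"dy": -567,"dz": -98,"ax": 0,"ay": 0,"az": -17,"claw": 0},
    {"dx": -586,"dy": -567,"dz": -98,"ax": 0,"ay": 0,"az": -17,"claw": 0},
    {"dx": -586,"dy": -567,"dz": -98,"ax": 0,"ay": 0,"az": -17,"claw": 0},
    {"dx": -586,"dy": -567,"dz": -98,"ax": 0,"ay": 0,"az": -17,"claw": 0},
    {"dx": -586,"dy": -567,"dz": -98,"ax": 0,"ay": 0,"az": -17,"claw": 0},
    {"dx": -586,"dy": -567,"dz": -98,"ax": 0,"ay": 0,"az": -17,"claw": 0},
    {"dx": -586,"dy": -567,"dz": -98,"ax": 0,"ay": 0,"az": -17,"claw": 0},
    {"dx": -586,"dy": -567,"dz": -98,"ax": 0,"ay": 0,"az": -17,"claw": 0},
    {"dx": -586,"dy": -567,"dz": -98,"ax": 0,"ay": 0,"az": -17,"claw": 0},
    {"dx": -586,"dy": -567,"dz": -98,"ax": 0,"ay": 0,"az": -17,"claw": 0},
    {"dx": -586,"dy": -567,"dz": -98,"ax": 0,"ay": 0,"az": -17,"claw": 0},
    {"dx": -586,"dy": -567,"dz": -98,"ax": 0,"ay": 0,"az": -17,"claw": 0},
    {"dx": -586,"dy": -567,"dz": -98,"ax": 0,"ay": 0,"az": -17,"claw": 0},
    {"dx": -586,"dy": -567,"dz": -98,"ax": 0,"ay": 0,"az": -17,"claw": 0},
    {"dx": -586,"dy": -567,"dz": -98,"ax": 0,"ay": 0,"az": -17,"claw": 0},
    {"dx": -586,"dy": -567,"dz": -98,"ax": 0,"ay": 0,"az": -17,"claw": 0},
    {"dx": -586,"dy": -567,"dz": -98,"ax": 0,"ay": 0,"az": -17,"claw": 0}
  ]
}}

```text
time: 2.1
tcp_pos: [0.5667, -0.1693, 0.3202]
ee_rot: [-0.0, 0.067, 0.998, 0.0]
contact_force: [0.3, 0.6, 0.1]
opening: 0.0005
finger_force: 0.0
```

```bash
python3 - <<'E'
from h import *
for n in('scene','top','wrist'):
    cv2.imwrite(f'pics/{n}1.png',ctrl.get_image(n)[:,:,::-1])
t=cv2.imread('pics/top1.png')[190:400,170:450];w=cv2.imread('pics/wrist1.png')
print(ctrl.get_calibration('wrist'))
cv2.imwrite('pics/comp1.png',np.hstack([cv2.resize(t,(460,345),interpolation=2)[:, :],cv2.resize(w,(340,345))]))
E
```

```text
{'fx': 371.64829954431775, 'fy': 371.64829954431775, 'cx': 317.6258981413666, 'cy': 243.87385021585055, 'rvec': array([-2.19334352, -1.9196345 , -0.27564867]), 'tvec': array([ 0.09205324, -0.62222015,  0.32062108])}
```

View pics/comp1.png

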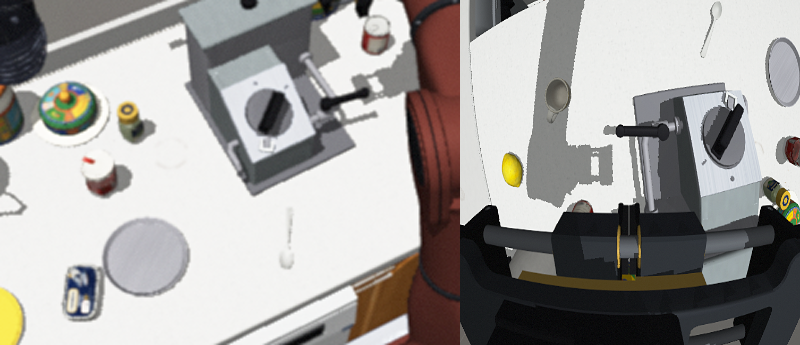

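The composite shows the whole steel dish at comp (147,256), the lever and the face with nothing in the way. The wrist view shows the lever running from (611,131) to (667,128). I'll refine with all three views.

```bash
cat >> h.py <<'E'
def wray(c,p):
    A=cv2.Rodrigues(c['rvec'])[0];v=np.array([(p[0]-c['cx'])/c['fx'],(p[1]-c['cy'])/c['fy']]);r=np.hypot(*v)
    d=A.T@np.r_[v/r*np.sin(r),np.cos(r)];return -A.T@c['tvec'],d
def inter(rays):
    M=sum(np.eye(3)-np.outer(d,d) for o,d in rays);b=sum((np.eye(3)-np.outer(d,d))@o for o,d in rays)
    x=np.linalg.solve(M,b);return x,[round(1000*np.linalg.norm(np.cross(x-o,d)),1) for o,d in rays]
E
python3 - <<'E'
from h import *
from scipy.optimize import least_squares
w=ctrl.get_calibration('wrist');f=2.963
S=lambda u,v:ray('scene',(290+u/f-.3,200+v/f-.3))
T=lambda u,v:ray('top',(270+(u-400)/f-.3,170+v/f-.3))
T1=lambda u,v:ray('top',(170+u*280/460,190+v*210/345))
W=lambda u,v:wray(w,((u-460)*640/340,v*480/345))
P={'UL':[S(120,127),T(510,209),T1(222,85),W(757,197)],'UR':[S(205,188),T(613,176),T1(286,64),W(701,199)],'LR':[S(118,293),T(672,301),T1(317,136),W(681,97)],'LL':[S(30,231),T(553,352),T1(246,163),W(743,91)],
'piv':[S(177,289),T(691,244),W(667,128)],'tip':[S(225,347),T(765,227),T1(368,93),W(611,131)],'knob':[S(265,74),T(552,60)],'flange':[S(116,207),T(590,263),T1(270,112),W(724,136)]}
X={}
for k,r in P.items(): X[k],e=inter(r);print(k,X[k].round(4),e)
def model(p):
    q=R.from_euler('z',p[2])*R.from_euler('y',-30,degrees=True)
    L={'UL':(.073,.067,0),'UR':(.073,-.067,0),'LR':(-.073,-.067,0),'LL':(-.073,.067,0),'flange':(0,0,.01)}
    return {k:q.apply(v)+[p[0],p[1],.14] for k,v in L.items()}
def res(p):
    m=model(p);return np.concatenate([np.cross(m[k]-o,d) for k in m for o,d in P[k]])
s=least_squares(res,[.557,.012,0],loss='soft_l1',f_scale=.003);print('filter',s.x[:2],np.degrees(s.x[2]))
m=model(s.x)
for k in m:print(k,[round(1000*np.linalg.norm(np.cross(m[k]-o,d)),1) for o,d in P[k]])
im=cv2.imread('pics/top1.png');hsv=cv2.cvtColor(im,cv2.COLOR_BGR2HSV)
g=((hsv[...,2]<200)&(hsv[...,2]>90)&(hsv[...,1]<60)).astype(np.uint8);q=np.zeros_like(g);q[315:375,225:292]=g[315:375,225:292]
g=cv2.morphologyEx(q,cv2.MORPH_OPEN,np.ones((3,3)));c=max(cv2.findContours(g,0,1)[0],key=len);e=cv2.fitEllipse(c);print('dish',e,plane('top',e[0],.011),plane('scene',(250,263),.011))
E
```

```text
UL [0.6292 0.0715 0.1802] [np.float64(13.4), np.float64(4.4), np.float64(2.6), np.float64(12.9)]
UR [ 0.6234 -0.0518  0.1766] [np.float64(0.6), np.float64(3.2), np.float64(5.2), np.float64(4.0)]
LR [ 0.4974 -0.0565  0.1031] [np.float64(3.5), np.float64(1.6), np.float64(5.1), np.float64(1.1)]
LL [0.4975 0.0851 0.0986] [np.float64(7.1), np.float64(4.3), np.float64(4.4), np.float64(3.2)]
piv [ 0.5396 -0.0986  0.1229] [np.float64(4.2), np.float64(2.1), np.float64(5.4)]
tip [ 0.5294 -0.1896  0.1135] [np.float64(2.9), np.float64(4.2), np.float64(1.9), np.float64(7.6)]
knob [ 0.727  -0.0297  0.2614] [np.float64(0.7), np.float64(0.7)]
flange [0.5556 0.0116 0.1443] [np.float64(0.2), np.float64(0.8), np.float64(1.0), np.float64(0.6)]
filter [0.56048267 0.01177528] -0.7299639358704074
UL [np.float64(5.9), np.float64(12.8), np.float64(6.3), np.float64(20.1)]
UR [np.float64(3.0), np.float64(7.2), np.float64(2.6), np.float64(6.9)]
LR [np.float64(4.4), np.float64(1.8), np.float64(5.1), np.float64(3.3)]
LL [np.float64(9.4), np.float64(3.8), np.float64(9.0), np.float64(5.3)]
flange [np.float64(3.3), np.float64(2.8), np.float64(2.1), np.float64(1.7)]
dish ((256.1311950683594, 348.2719421386719), (46.122840881347656, 62.09394836425781), 56.94608688354492) [0.44848901 0.32863354 0.011     ] [0.45126974 0.31736696 0.011     ]
```

Request:
{"op": "step_arm", "data": {
  "increments": [
    {"dx": 0,"dy": 0,"dz": 216,"ax": 0,"ay": 0,"az": 0,"claw": 0},
    {"dx": 0,"dy": 0,"dz": 216,"ax": 0,"ay": 0,"az": 0,"claw": 0},
    {"dx": 0,"dy": 0,"dz": 216,"ax": 0,"ay": 0,"az": 0,"claw": 0},
    {"dx": 0,"dy": 0,"dz": 216,"ax": 0,"ay": 0,"az": 0,"claw": 0},
    {"dx": 0,"dy": 0,"dz": 216,"ax": 0,"ay": 0,"az": 0,"claw": 0},
    {"dx": 0,"dy": 0,"dz": 216,"ax": 0,"ay": 0,"az": 0,"claw": 0}
  ]
}}

```text
time: 2.85
tcp_pos: [0.5656, -0.1693, 0.1033]
ee_rot: [-0.002, 0.067, 0.998, 0.0]
contact_force: [0.5, -0.9, 0.6]
opening: 0.0004
finger_force: 0.0
```

```bash
python3 - <<'E'
from h import *
s=ctrl.sense();p=s['tcp_pos'];q=s['ee_rot'];A=R.from_quat(np.r_[q[1:],q[0]])
piv=np.array([.540,-.100])
for ph in range(-98,-189,-7):
    a=np.radians(ph);u=np.array([np.cos(a),np.sin(a)]);n=np.array([-u[1],u[0]])
    C=piv+.067*u+.017*n;d=A.inv().apply(np.r_[C,.104]-p)*1000;print(ph,d.round().astype(int),-98-ph)
E
```

```text
-98 [18 -2 -1] 0
-105 [26 -3 -1] 7
-112 [35 -4 -1] 14
-119 [43 -3 -1] 21
-126 [51 -2 -1] 28
-133 [60  1 -1] 35
-140 [67  4  0] 42
-147 [74  9  0] 49
-154 [81 14  0] 56
-161 [87 20  0] 63
-168 [92 27  0] 70
-175 [96 34  0] 77
-182 [100  42   0] 84
```

Request:
{"op": "step_arm", "data": {
  "increments": [
    {"dx": 10,"dy": -1,"dz": -1,"ax": 0,"ay": 0,"az": 0,"claw": 0},
    {"dx": 18,"dy": -2,"dz": -1,"ax": 0,"ay": 0,"az": 0,"claw": 0},
    {"dx": 26,"dy": -3,"dz": -1,"ax": 0,"ay": 0,"az": 7,"claw": 0},
    {"dx": 35,"dy": -4,"dz": -1,"ax": 0,"ay": 0,"az": 14,"claw": 0},
    {"dx": 43,"dy": -3,"dz": -1,"ax": 0,"ay": 0,"az": 21,"claw": 0},
    {"dx": 51,"dy": -2,"dz": -1,"ax": 0,"ay": 0,"az": 28,"claw": 0},
    {"dx": 60,"dy": 1,"dz": -1,"ax": 0,"ay": 0,"az": 35,"claw": 0},
    {"dx": 67,"dy": 4,"dz": 0,"ax": 0,"ay": 0,"az": 42,"claw": 0},
    {"dx": 74,"dy": 9,"dz": 0,"ax": 0,"ay": 0,"az": 49,"claw": 0},
    {"dx": 81,"dy": 14,"dz": 0,"ax": 0,"ay": 0,"az": 56,"claw": 0},
    {"dx": 87,"dy": 20,"dz": 0,"ax": 0,"ay": 0,"az": 63,"claw": 0},
    {"dx": 92,"dy": 27,"dz": 0,"ax": 0,"ay": 0,"az": 70,"claw": 0},
    {"dx": 96,"dy": 34,"dz": 0,"ax": 0,"ay": 0,"az": 77,"claw": 0},
    {"dx": 96,"dy": 34,"dz": 0,"ax": 0,"ay": 0,"az": 77,"claw": 0}
  ]
}}

```text
time: 4.25
tcp_pos: [0.4767, -0.1231, 0.106]
ee_rot: [0.0, 0.675, 0.738, 0.002]
contact_force: [1.0, 0.2, -0.4]
opening: 0.0004
finger_force: 0.0
```

Request:
{"op": "step_arm", "data": {
  "increments": [
    {"dx": 3,"dy": 0,"dz": 0,"ax": 0,"ay": 0,"az": 2,"claw": 0},
    {"dx": 6,"dy": 0,"dz": 0,"ax": 0,"ay": 0,"az": 4,"claw": 0},
    {"dx": 9,"dy": 0,"dz": 0,"ax": 0,"ay": 0,"az": 6,"claw": 0},
    {"dx": 9,"dy": 0,"dz": 0,"ax": 0,"ay": 0,"az": 6,"claw": 0}
  ]
}}

```text
time: 4.65
tcp_pos: [0.4755, -0.1208, 0.106]
ee_rot: [0.003, 0.712, 0.702, -0.001]
contact_force: [-0.5, -20.3, 0.6]
opening: 0.0003
finger_force: 8.8
```

```bash
python3 - <<'E'
from h import *
for n in('scene','wrist'):
    cv2.imwrite(f'pics/{n}2.png',ctrl.get_image(n)[:,:,::-1])
a=cv2.imread('pics/scene2.png')[200:345,270:405];b=cv2.imread('pics/wrist2.png')
cv2.imwrite('pics/comp2.png',np.hstack([cv2.resize(a,(320,345),interpolation=2),cv2.resize(b,(460,345))]))
E
```

```text
(no output)
```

View pics/comp2.png

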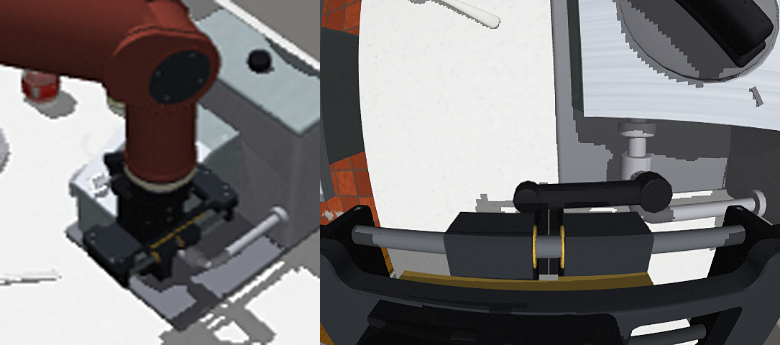

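The lever lies against its stop, pointing to the front, with about 20 N of push on it. I'll back off and lift.

Request:
{"op": "step_arm", "data": {
  "increments": [
    {"dx": -20,"dy": 0,"dz": 0,"ax": 0,"ay": 0,"az": 0,"claw": 0},
    {"dx": -20,"dy": 0,"dz": 0,"ax": 0,"ay": 0,"az": 0,"claw": 0},
    {"dx": -20,"dy": 0,"dz": -170,"ax": 0,"ay": 0,"az": 0,"claw": 0},
    {"dx": -20,"dy": 0,"dz": -170,"ax": 0,"ay": 0,"az": 0,"claw": 0},
    {"dx": -20,"dy": 0,"dz": -170,"ax": 0,"ay": 0,"az": 0,"claw": 1},
    {"dx": -20,"dy": 0,"dz": -170,"ax": 0,"ay": 0,"az": 0,"claw": 1},
    {"dx": -20,"dy": 0,"dz": -170,"ax": 0,"ay": 0,"az": 0,"claw": 1}
  ]
}}

```text
time: 5.45
tcp_pos: [0.4768, -0.1349, 0.2781]
ee_rot: [0.001, 0.711, 0.703, 0.003]
contact_force: [-0.2, 0.4, -0.2]
opening: 0.0172
finger_force: 0.0
```

```bash
cat >> h.py <<'E'
def filt(x=.5605,y=.0118,yaw=-.7):
    return R.from_euler('z',yaw,degrees=True)*R.from_euler('y',-30,degrees=True),np.array([x,y,.14])
def goal(o,O,hz,barang):
    "TCP pose over the port, tool x at barang (deg) in the filter frame, TCP hz m above face"
    return O+o.apply([0,0,hz]),o*R.from_euler('z',barang,degrees=True)*R.from_euler('x',180,degrees=True)
def delta(P,Q):
    s=ctrl.sense();q=s['ee_rot'];A=R.from_quat(np.r_[q[1:],q[0]])
    return (A.inv().apply(P-s['tcp_pos'])*1000).round(1),(A.inv()*Q).as_rotvec(degrees=True).round(1),s['joint_positions'].round(2)
E
python3 -c "
from h import *
o,O=filt();print(delta(*goal(o,O,.127,125)));print(goal(o,O,.127,125)[1].as_matrix())"
```

```text
(array([147.7,  18.4,  28.6]), array([-28.7,  -9.2, -34.2]), array([-0.86, -0.1 ,  1.  ,  1.79,  0.08,  1.41,  0.12]))
[[-0.48668711  0.71636092  0.49996268]
 [ 0.82515948  0.56486681 -0.0061085 ]
 [-0.28678822  0.40957602 -0.8660254 ]]
```

Request:
{"op": "step_arm", "data": {
  "increments": [
    {"dx": 148,"dy": 18,"dz": 0,"ax": -29,"ay": -9,"az": -34,"claw": 1},
    {"dx": 148,"dy": 18,"dz": 10,"ax": -29,"ay": -9,"az": -34,"claw": 1},
    {"dx": 148,"dy": 18,"dz": 29,"ax": -29,"ay": -9,"az": -34,"claw": 1},
    {"dx": 148,"dy": 18,"dz": 29,"ax": -29,"ay": -9,"az": -34,"claw": 1},
    {"dx": 148,"dy": 18,"dz": 29,"ax": -29,"ay": -9,"az": -34,"claw": 1},
    {"dx": 148,"dy": 18,"dz": 29,"ax": -29,"ay": -9,"az": -34,"claw": 1},
    {"dx": 148,"dy": 18,"dz": 29,"ax": -29,"ay": -9,"az": -34,"claw": 1},
    {"dx": 148,"dy": 18,"dz": 29,"ax": -29,"ay": -9,"az": -34,"claw": 1}
  ]
}}

```text
time: 6.25
tcp_pos: [0.4945, 0.0127, 0.2445]
ee_rot: [0.23, 0.452, 0.854, 0.118]
contact_force: [0.6, 0.9, 0.2]
opening: 0.0803
finger_force: 0.0
```

```bash
python3 - <<'E'
from h import *
o,O=filt();print(delta(*goal(o,O,.127,125)))
np.save('w3.npy',[ctrl.get_calibration('wrist')],allow_pickle=True);cv2.imwrite('pics/wrist3.png',ctrl.get_image('wrist')[:,:,::-1])
cv2.imwrite('pics/top3.png',ctrl.get_image('top')[:,:,::-1])
E
```

```text
(array([-2.9,  4. , -3.5]), array([-0.1, -0.1, -0.1]), array([-0.22, -0.38,  0.02,  2.22,  0.16,  0.8 ,  0.32]))
```

View pics/wrist3.png

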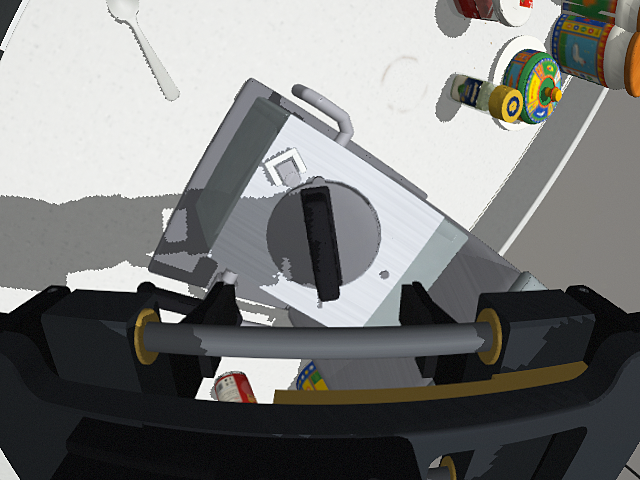

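The wrist view shows the grip bar's top running from about (317,188) to (329,298). The flange circle is centred near (324,233), and the face edges pass through (288,112), (443,213) and (362,326). I'll project these into the filter frame.

```bash
python3 - <<'E'
from h import *
w=np.load('w3.npy',allow_pickle=True)[0]
o,O=filt()
def onp(p,z):
    c,d=wray(w,p);c=o.inv().apply(c-O);d=o.inv().apply(d);return ((c+d*(z-c[2])/d[2])*1000).round(1)[:2]
pts={'bar1':((316.5,189),.046),'bar2':((329.5,298),.046),'LLc':((288,112),0),'ULc':((443,213),0),'LRc':((208,255),0),'URc':((362,326),0)}
r={k:onp(*v) for k,v in pts.items()};print(r)
b=r['bar1']-r['bar2'];print('bar',np.degrees(np.arctan2(b[1],b[0])),np.linalg.norm(b),(r['bar1']+r['bar2'])/2)
e=r['ULc']-r['LLc'];print('x edge',np.degrees(np.arctan2(e[1],e[0])));e=r['URc']-r['LRc'];print('x edge R',np.degrees(np.arctan2(e[1],e[0])));e=r['LLc']-r['LRc'];print('y edge',np.degrees(np.arctan2(-e[0],e[1])))
im=cv2.imread('pics/wrist3.png').astype(int)
h=cv2.cvtColor(im.astype(np.uint8),cv2.COLOR_BGR2GRAY)
m=((h<60)).astype(np.uint8);q=0*m;q[170:310,285:360]=m[170:310,285:360]
n,l,st,ce=cv2.connectedComponentsWithStats(q);i=1+np.argmax(st[1:,4]);print(st[i],ce[i],cv2.minAreaRect(np.argwhere(l==i)[:,::-1].astype(np.float32)))
# flange circle points, dark grey vs face
for p in [(267,233),(381,233),(324,181)]: print(onp(p,.01))
E
```

```text
{'bar1': array([-31.,  36.]), 'bar2': array([ 20.5, -21.7]), 'LLc': array([-79.4,  67.2]), 'ULc': array([66.9, 74.9]), 'LRc': array([-70.8, -65.2]), 'URc': array([ 73.1, -44. ])}
bar 131.75043166990892 77.34041634229803 [-5.25  7.15]
x edge 3.012787504183341
x edge R 8.380787198671028
y edge 3.7164084040965673
[ 300  186   42  116 3125] [321.6432  241.23328] ((322.064453125, 243.24862670898438), (114.42372131347656, 29.117055892944336), 81.17961883544922)
[-40.2 -17.8]
[31.8 32.7]
[-27.2  40. ]
```

```bash
sed -i 's/x=.5605,y=.0118,yaw=-.7/x=.558,y=.0155,yaw=2/' h.py; python3 - <<'E'
from h import *
o,O=filt()
for z in(.09,.06,.018): print(delta(*goal(o,O,z,129.5)))
E
```

```text
(array([ 0.7,  4.7, 32. ]), array([-1. ,  1.1, -7.2]), array([-0.22, -0.38,  0.02,  2.22,  0.16,  0.8 ,  0.32]))
(array([ 1.3,  5.2, 62. ]), array([-1. ,  1.1, -7.2]), array([-0.22, -0.38,  0.02,  2.22,  0.16,  0.8 ,  0.32]))
(array([  2.2,   6. , 103.9]), array([-1. ,  1.1, -7.2]), array([-0.22, -0.38,  0.02,  2.22,  0.16,  0.8 ,  0.32]))
```

Request:
{"op": "step_arm", "data": {
  "increments": [
    {"dx": 1,"dy": 5,"dz": 50,"ax": -1,"ay": 1,"az": -7,"claw": 1},
    {"dx": 1,"dy": 5,"dz": 58,"ax": -1,"ay": 1,"az": -7,"claw": 1},
    {"dx": 1,"dy": 5,"dz": 58,"ax": -1,"ay": 1,"az": -7,"claw": 1},
    {"dx": 1,"dy": 5,"dz": 58,"ax": -1,"ay": 1,"az": -7,"claw": 1}
  ]
}}

```text
time: 6.75
tcp_pos: [0.5271, 0.017, 0.1976]
ee_rot: [0.232, 0.398, 0.88, 0.116]
contact_force: [-0.1, 0.5, -0.4]
opening: 0.0871
finger_force: 0.0
```

```bash
python3 - <<'E'
from h import *
o,O=filt()
for z in(.06,.018): print(delta(*goal(o,O,z,129.5)))
w=ctrl.get_calibration('wrist');im=ctrl.get_image('wrist')[:,:,::-1];cv2.imwrite('pics/wrist4.png',im);np.save('w4.npy',[w],allow_pickle=True)
E
```

```text
(array([-0.6, -3.3,  5.3]), array([ 0.1, -0. , -0.2]), array([-0.27, -0.27,  0.1 ,  2.24,  0.15,  0.65,  0.45]))
(array([-0.7, -3.4, 47.3]), array([ 0.1, -0. , -0.2]), array([-0.27, -0.27,  0.1 ,  2.24,  0.15,  0.65,  0.45]))
```

View pics/wrist4.png

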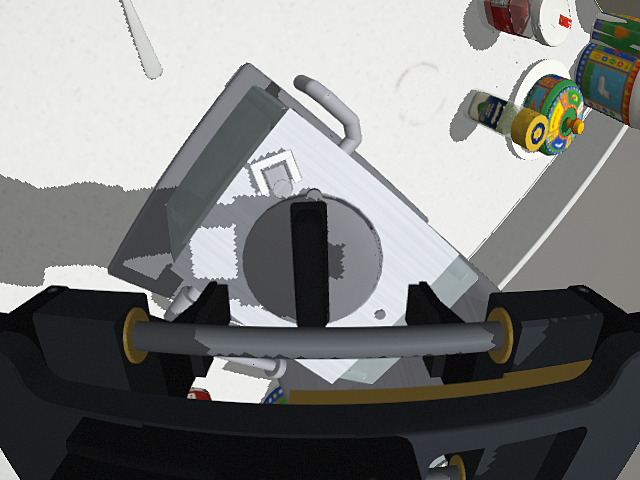

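The bar is vertical in the picture, centred at column 310, with the flange centre near column 313. The fingers' middle is near column 318, so the bar lies a few mm off. I'll work out the offset in tool axes.

```bash
python3 - <<'E'
from h import *
w=np.load('w4.npy',allow_pickle=True)[0];s=ctrl.sense();q=s['ee_rot'];A=R.from_quat(np.r_[q[1:],q[0]]);o,O=filt();g=cv2.cvtColor(cv2.imread('pics/wrist4.png'),6)
def tool(p,z):
    c,d=wray(w,p);C=o.inv().apply(c-O);D=o.inv().apply(d);X=c+d*(z-C[2])/D[2];return (A.inv().apply(X-s['tcp_pos'])*1000).round(1)
for y in(215,240,265,290):
    r=np.where(g[y,285:340]<45)[0]+285;print(y,r.min(),r.max(),tool((r.min(),y),.046),tool((r.max()+1,y),.046))
print('flange L/R',tool((243,262),.01),tool((382,262),.01),'bar far end',tool((309,201),.046))
E
```

```text
215 291 326 [ 39.7 -13.7  19.7] [39.7  4.3 19.7]
240 292 326 [ 26.8 -13.4  19.7] [26.8  4.4 19.7]
265 293 327 [ 13.3 -13.1  19.7] [13.4  5.  19.7]
290 295 328 [ -0.7 -12.3  19.7] [-0.7  5.7 19.7]
flange L/R [  2.4 -47.2  55.6] [ 2.5 39.8 55.8] bar far end [46.8 -4.7 19.7]
```

Request:
{"op": "step_arm", "data": {
  "increments": [
    {"dx": 3,"dy": -4,"dz": 0,"ax": 0,"ay": 0,"az": -2,"claw": 1},
    {"dx": 3,"dy": -4,"dz": 25,"ax": 0,"ay": 0,"az": -2,"claw": 1},
    {"dx": 3,"dy": -4,"dz": 45,"ax": 0,"ay": 0,"az": -2,"claw": 1},
    {"dx": 3,"dy": -4,"dz": 45,"ax": 0,"ay": 0,"az": -2,"claw": 1},
    {"dx": 3,"dy": -4,"dz": 45,"ax": 0,"ay": 0,"az": -2,"claw": 1}
  ]
}}

```text
time: 7.3
tcp_pos: [0.5452, 0.0168, 0.1561]
ee_rot: [0.234, 0.382, 0.887, 0.112]
contact_force: [0.6, -0.5, 0.6]
opening: 0.0872
finger_force: 0.0
```

```bash
python3 - <<'E'
from h import *
o,O=filt()
print(delta(*goal(o,O,.018,129.5)),ctrl.sense()['contact_force'])
w=ctrl.get_calibration('wrist');im=ctrl.get_image('wrist')[:,:,::-1];t=ctrl.get_image('top')[:,:,::-1];cv2.imwrite('pics/wrist5.png',im)
cv2.imwrite('pics/comp5.png',np.hstack([cv2.resize(im,(460,345)),cv2.resize(t[180:320,260:396],(335,345))]))
E
```

```text
(array([-3.3,  1.1,  2.4]), array([0.1, 0. , 1.9]), array([-0.28, -0.18,  0.11,  2.26,  0.16,  0.54,  0.49])) [ 0.62374023 -0.49884248  0.6009516 ]
```

View pics/comp5.png

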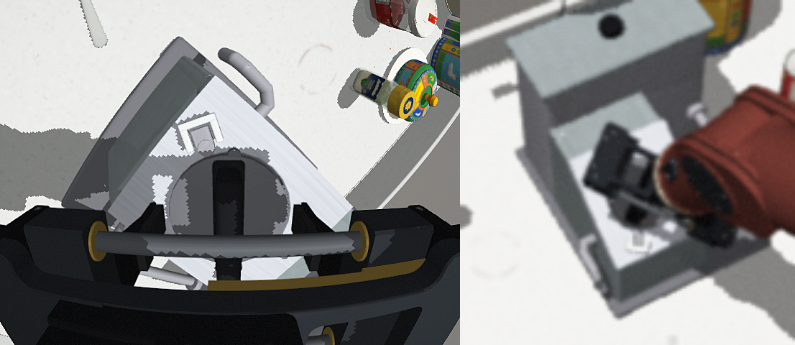

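The bar sits centred between the open fingers. I'll close on it.

Request:
{"op": "step_arm", "data": {
  "increments": [
    {"dx": 0,"dy": 0,"dz": 3,"ax": 0,"ay": 0,"az": 0,"claw": 1},
    {"dx": 0,"dy": 0,"dz": 3,"ax": 0,"ay": 0,"az": 0,"claw": 0},
    {"dx": 0,"dy": 0,"dz": 3,"ax": 0,"ay": 0,"az": 0,"claw": 0},
    {"dx": 0,"dy": 0,"dz": 3,"ax": 0,"ay": 0,"az": 0,"claw": 0},
    {"dx": 0,"dy": 0,"dz": 3,"ax": 0,"ay": 0,"az": 0,"claw": 0},
    {"dx": 0,"dy": 0,"dz": 3,"ax": 0,"ay": 0,"az": 0,"claw": 0},
    {"dx": 0,"dy": 0,"dz": 3,"ax": 0,"ay": 0,"az": 0,"claw": 0},
    {"dx": 0,"dy": 0,"dz": 3,"ax": 0,"ay": 0,"az": 0,"claw": 0}
  ],
  "newtons": 60
}}

```text
time: 8.2
tcp_pos: [0.547, 0.0168, 0.153]
ee_rot: [0.234, 0.382, 0.887, 0.112]
contact_force: [0.6, -0.1, -0.4]
opening: 0.0392
finger_force: 0.0
```

Request:
{"op": "step_arm", "data": {
  "increments": [
    {"dx": 0,"dy": 0,"dz": 0,"ax": 0,"ay": 0,"az": 0,"claw": 0},
    {"dx": 0,"dy": 0,"dz": 0,"ax": 0,"ay": 0,"az": 0,"claw": 0},
    {"dx": 0,"dy": 0,"dz": 0,"ax": 0,"ay": 0,"az": 0,"claw": 0},
    {"dx": 0,"dy": 0,"dz": 0,"ax": 0,"ay": 0,"az": 0,"claw": 0},
    {"dx": 0,"dy": 0,"dz": 0,"ax": 0,"ay": 0,"az": 0,"claw": 0}
  ]
}}

```text
time: 8.7
tcp_pos: [0.547, 0.0168, 0.153]
ee_rot: [0.234, 0.382, 0.887, 0.112]
contact_force: [-0.2, 0.1, -0.1]
opening: 0.0152
finger_force: 60.0
```

```bash
python3 - <<'E'
from h import *
o,O=filt();s=ctrl.sense();q=s['ee_rot'];A=R.from_quat(np.r_[q[1:],q[0]])
print(delta(*goal(o,O,.015,131)),A.inv().apply(s['contact_force']).round(1),A.inv().apply(s['wrist_torque']).round(2),s['finger_force'],o.inv().apply(s['tcp_pos']-O))
E
```

```text
(array([-3.2,  1.2,  1.7]), array([0.1, 0. , 0.4]), array([-0.28, -0.17,  0.12,  2.26,  0.16,  0.53,  0.49])) [ 0.3 -0.1 -0. ] [ 0.55  0.43 -0.05] 59.98998689465225 [-0.00303421  0.0016534   0.01672889]
```

Request:
{"op": "step_arm", "data": {
  "increments": [
    {"dx": 0,"dy": 0,"dz": 0,"ax": 0,"ay": 0,"az": -6,"claw": 0},
    {"dx": 0,"dy": 0,"dz": 0,"ax": 0,"ay": 0,"az": -12,"claw": 0},
    {"dx": 0,"dy": 0,"dz": 0,"ax": 0,"ay": 0,"az": -18,"claw": 0},
    {"dx": 0,"dy": 0,"dz": 0,"ax": 0,"ay": 0,"az": -24,"claw": 0},
    {"dx": 0,"dy": 0,"dz": 0,"ax": 0,"ay": 0,"az": -30,"claw": 0},
    {"dx": 0,"dy": 0,"dz": 0,"ax": 0,"ay": 0,"az": -36,"claw": 0},
    {"dx": 0,"dy": 0,"dz": 0,"ax": 0,"ay": 0,"az": -42,"claw": 0},
    {"dx": 0,"dy": 0,"dz": 0,"ax": 0,"ay": 0,"az": -46,"claw": 0},
    {"dx": 0,"dy": 0,"dz": 0,"ax": 0,"ay": 0,"az": -46,"claw": 0}
  ]
}}

```text
time: 9.6
tcp_pos: [0.547, 0.0167, 0.1531]
ee_rot: [0.26, 0.005, 0.966, 0.011]
contact_force: [-0.2, -2.0, -0.3]
opening: 0.0157
finger_force: 60.0
```

```bash
cat > st.py <<'E'
from h import *
o,O=filt();s=ctrl.sense();q=s['ee_rot'];A=R.from_quat(np.r_[q[1:],q[0]])
x=o.inv().apply(A.apply([1,0,0]))
print('F',A.inv().apply(s['contact_force']).round(1),'M',A.inv().apply(s['wrist_torque']).round(2),s['finger_force'],s['opening'],'filt',o.inv().apply(s['tcp_pos']-O).round(4),'ang',np.degrees(np.arctan2(x[1],x[0])),s['joint_positions'].round(2))
E
python3 st.py
```

```text
F [ 0.3 -2.   0.2] M [0.31 0.61 0.05] 59.98975354246795 0.015669997880671863 filt [-0.0029  0.0016  0.0168] ang 177.4224978498633 [-0.4  -0.18  0.23  2.27  0.2   0.53  1.25]
```

Request:
{"op": "step_arm", "data": {
  "increments": [
    {"dx": 0,"dy": 0,"dz": 0,"ax": 0,"ay": 0,"az": -3,"claw": 0},
    {"dx": 0,"dy": 0,"dz": 0,"ax": 0,"ay": 0,"az": -6,"claw": 0},
    {"dx": 0,"dy": 0,"dz": 0,"ax": 0,"ay": 0,"az": -6,"claw": 0}
  ]
}}

```text
time: 9.9
tcp_pos: [0.5474, 0.0168, 0.1534]
ee_rot: [0.26, -0.045, 0.965, -0.002]
contact_force: [3.4, -0.8, -0.4]
opening: 0.0158
finger_force: 60.0
```

```bash
python3 st.py
```

```text
F [-2.7 -1.1  2. ] M [0.06 0.15 0.23] 60.011146143078804 0.015763101292436674 filt [-0.0024  0.0017  0.0169] ang -176.73489798438436 [-0.42 -0.18  0.24  2.27  0.21  0.53  1.35]
```

Request:
{"op": "step_arm", "data": {
  "increments": [
    {"dx": 0,"dy": 0,"dz": 0,"ax": 0,"ay": 0,"az": -3,"claw": 0},
    {"dx": 0,"dy": 0,"dz": 0,"ax": 0,"ay": 0,"az": -3,"claw": 0}
  ]
}}

```text
time: 10.1
tcp_pos: [0.5474, 0.0168, 0.1534]
ee_rot: [0.26, -0.069, 0.963, -0.008]
contact_force: [3.5, 2.2, -0.5]
opening: 0.0159
finger_force: 61.9
```

```bash
python3 st.py
```

```text
F [-3.   1.7  2.2] M [-0.18  0.04  1.45] 61.884345159778604 0.015900894515430166 filt [-0.0025  0.0017  0.0169] ang -173.8811562153535 [-0.42 -0.18  0.25  2.27  0.21  0.54  1.39]
```

Request:
{"op": "step_arm", "data": {
  "increments": [
    {"dx": 0,"dy": 0,"dz": 0,"ax": 0,"ay": 0,"az": 4,"claw": 0},
    {"dx": 0,"dy": 0,"dz": 0,"ax": 0,"ay": 0,"az": 5,"claw": 0},
    {"dx": 0,"dy": 0,"dz": 0,"ax": 0,"ay": 0,"az": 5,"claw": 0},
    {"dx": 0,"dy": 0,"dz": -5,"ax": 0,"ay": 0,"az": 5,"claw": 0},
    {"dx": 0,"dy": 0,"dz": -12,"ax": 0,"ay": 0,"az": 5,"claw": 0},
    {"dx": 0,"dy": 0,"dz": -20,"ax": 0,"ay": 0,"az": 5,"claw": 0},
    {"dx": 0,"dy": 0,"dz": -20,"ax": 0,"ay": 0,"az": 5,"claw": 0}
  ]
}}

```text
time: 10.8
tcp_pos: [0.5365, 0.0165, 0.1712]
ee_rot: [0.26, -0.029, 0.965, 0.002]
contact_force: [-0.0, -1.8, -1.9]
opening: 0.0156
finger_force: 60.0
```

```bash
python3 st.py
```

```text
F [ 1.  -1.7  1.6] M [ 0.19  1.01 -0.  ] 59.98990651220083 0.015572519007210402 filt [-0.003   0.0017  0.0377] ang -178.6411961668732 [-0.41 -0.23  0.23  2.27  0.22  0.59  1.31]
```

Request:
{"op": "step_arm", "data": {
  "increments": [
    {"dx": 0,"dy": 0,"dz": -10,"ax": 0,"ay": 0,"az": 0,"claw": 0},
    {"dx": 0,"dy": 0,"dz": -25,"ax": 0,"ay": 0,"az": 0,"claw": 0},
    {"dx": 0,"dy": 0,"dz": -40,"ax": 0,"ay": 0,"az": 0,"claw": 0},
    {"dx": 0,"dy": 0,"dz": -55,"ax": 0,"ay": 0,"az": 0,"claw": 0},
    {"dx": 0,"dy": 0,"dz": -65,"ax": 0,"ay": 0,"az": 0,"claw": 0},
    {"dx": 0,"dy": 0,"dz": -65,"ax": 0,"ay": 0,"az": 0,"claw": 0}
  ]
}}

```text
time: 11.4
tcp_pos: [0.5043, 0.0154, 0.2279]
ee_rot: [0.261, -0.029, 0.965, 0.002]
contact_force: [-0.4, 0.2, -3.2]
opening: 0.0154
finger_force: 60.0
```

```bash
python3 st.py
```

```text
F [1.9 0.3 2.5] M [-0.05  0.99 -0.01] 59.98954678885639 0.015362959999621844 filt [-0.0025  0.0018  0.103 ] ang -178.6472083306715 [-0.37 -0.37  0.16  2.24  0.21  0.75  1.31]
```

Request:
{"op": "step_arm", "data": {
  "increments": [
    {"dx": 0,"dy": 0,"dz": -10,"ax": 0,"ay": 0,"az": 0,"claw": 0},
    {"dx": 0,"dy": 0,"dz": -20,"ax": 0,"ay": 0,"az": 0,"claw": 0},
    {"dx": 0,"dy": 0,"dz": -25,"ax": 0,"ay": 0,"az": 0,"claw": 0},
    {"dx": 0,"dy": 0,"dz": -25,"ax": 0,"ay": 0,"az": 0,"claw": 0}
  ]
}}

```text
time: 11.8
tcp_pos: [0.4916, 0.015, 0.2476]
ee_rot: [0.259, -0.029, 0.965, 0.002]
contact_force: [-0.7, -0.9, -3.4]
opening: 0.0153
finger_force: 60.0
```

```bash
python3 st.py
```

```text
F [ 2.3 -0.8  2.6] M [-0.03  1.03  0.02] 59.98957769013941 0.01534763475217083 filt [-0.0037  0.0018  0.1264] ang -178.62182511516198 [ 0.09 -0.38 -0.2   2.21 -0.05  0.78  1.54]
```

```bash
python3 - <<'E'
from h import *
Q=R.from_euler('z',180,degrees=True)*R.from_euler('x',180,degrees=True)
for P in((.5,.03,.31),(.449,.325,.30)): print(delta(np.array(P),Q))
E
```

```text
(array([-39.3,  13.8, -49.5]), array([ 0.2, 30.1,  3.3]), array([ 0.09, -0.38, -0.2 ,  2.21, -0.05,  0.78,  1.54]))
(array([ -6.2, 311.3, -60.8]), array([ 0.2, 30.1,  3.3]), array([ 0.09, -0.38, -0.2 ,  2.21, -0.05,  0.78,  1.54]))
```

Request:
{"op": "step_arm", "data": {
  "increments": [
    {"dx": -10,"dy": 2,"dz": -12,"ax": 0,"ay": 3,"az": 0,"claw": 0},
    {"dx": -20,"dy": 5,"dz": -25,"ax": 0,"ay": 8,"az": 1,"claw": 0},
    {"dx": -30,"dy": 9,"dz": -38,"ax": 0,"ay": 13,"az": 1,"claw": 0},
    {"dx": -39,"dy": 14,"dz": -50,"ax": 0,"ay": 18,"az": 2,"claw": 0},
    {"dx": -39,"dy": 14,"dz": -50,"ax": 0,"ay": 24,"az": 3,"claw": 0},
    {"dx": -39,"dy": 14,"dz": -50,"ax": 0,"ay": 30,"az": 3,"claw": 0},
    {"dx": -34,"dy": 60,"dz": -52,"ax": 0,"ay": 30,"az": 3,"claw": 0},
    {"dx": -29,"dy": 100,"dz": -53,"ax": 0,"ay": 30,"az": 3,"claw": 0},
    {"dx": -24,"dy": 140,"dz": -55,"ax": 0,"ay": 30,"az": 3,"claw": 0},
    {"dx": -20,"dy": 180,"dz": -57,"ax": 0,"ay": 30,"az": 3,"claw": 0},
    {"dx": -15,"dy": 220,"dz": -58,"ax": 0,"ay": 30,"az": 3,"claw": 0},
    {"dx": -11,"dy": 260,"dz": -60,"ax": 0,"ay": 30,"az": 3,"claw": 0},
    {"dx": -8,"dy": 290,"dz": -61,"ax": 0,"ay": 30,"az": 3,"claw": 0},
    {"dx": -6,"dy": 311,"dz": -61,"ax": 0,"ay": 30,"az": 3,"claw": 0},
    {"dx": -6,"dy": 311,"dz": -61,"ax": 0,"ay": 30,"az": 3,"claw": 0},
    {"dx": -6,"dy": 311,"dz": -61,"ax": 0,"ay": 30,"az": 3,"claw": 0}
  ]
}}

```text
time: 13.4
tcp_pos: [0.449, 0.3246, 0.2996]
ee_rot: [0.0, -0.004, 1.0, 0.001]
contact_force: [-0.0, -0.8, -4.1]
opening: 0.0156
finger_force: 60.0
```

```bash
python3 - <<'E'
from h import *
Q=R.from_euler('z',180,degrees=True)*R.from_euler('x',180,degrees=True)
print(delta(np.array((.449,.325,.116)),Q),ctrl.sense()['contact_force'],ctrl.sense()['opening'])
s=ctrl.get_image('scene')[:,:,::-1];t=ctrl.get_image('top')[:,:,::-1];cv2.imwrite('pics/scene6.png',s);cv2.imwrite('pics/top6.png',t)
w=ctrl.get_image('wrist')[:,:,::-1]
cv2.imwrite('pics/comp6.png',np.hstack([cv2.resize(s[120:380,180:420],(400,433)),cv2.resize(w,(400,433))]))
E
```

```text
(array([1.000e-01, 0.000e+00, 1.836e+02]), array([0.1, 0. , 0.4]), array([-0.24,  0.14, -0.52,  1.56,  0.07,  1.46,  0.82])) [-0.03674075 -0.79032077 -4.14546393] 0.015552008330228908
```

View pics/comp6.png

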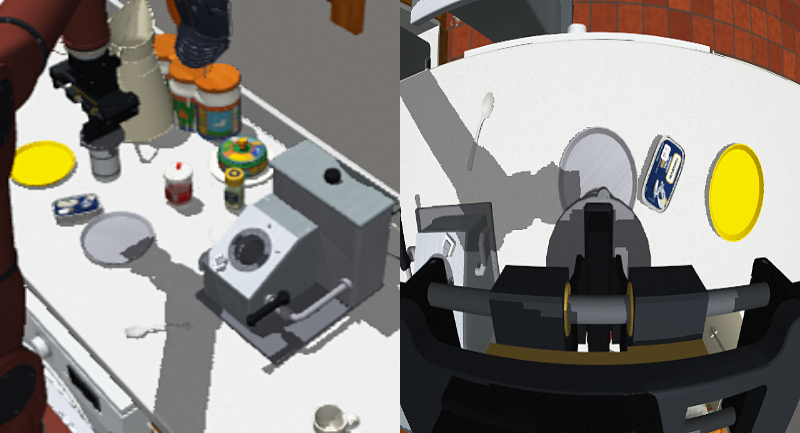

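The lever points to the front and the cartridge hangs upright over the steel dish. I'll lower it.

Request:
{"op": "step_arm", "data": {
  "increments": [
    {"dx": 0,"dy": 0,"dz": 40,"ax": 0,"ay": 0,"az": 0,"claw": 0},
    {"dx": 0,"dy": 0,"dz": 80,"ax": 0,"ay": 0,"az": 0,"claw": 0},
    {"dx": 0,"dy": 0,"dz": 115,"ax": 0,"ay": 0,"az": 0,"claw": 0},
    {"dx": 0,"dy": 0,"dz": 145,"ax": 0,"ay": 0,"az": 0,"claw": 0},
    {"dx": 0,"dy": 0,"dz": 165,"ax": 0,"ay": 0,"az": 0,"claw": 0},
    {"dx": 0,"dy": 0,"dz": 172,"ax": 0,"ay": 0,"az": 0,"claw": 0},
    {"dx": 0,"dy": 0,"dz": 178,"ax": 0,"ay": 0,"az": 0,"claw": 0},
    {"dx": 0,"dy": 0,"dz": 178,"ax": 0,"ay": 0,"az": 0,"claw": 0}
  ]
}}

```text
time: 14.35
tcp_pos: [0.4498, 0.3247, 0.123]
ee_rot: [0.001, -0.003, 1.0, 0.001]
contact_force: [-0.6, -0.2, -3.4]
opening: 0.0157
finger_force: 60.0
```

Request:
{"op": "step_arm", "data": {
  "increments": [
    {"dx": 0,"dy": 0,"dz": 2,"ax": 0,"ay": 0,"az": 0,"claw": 0},
    {"dx": 0,"dy": 0,"dz": 4,"ax": 0,"ay": 0,"az": 0,"claw": 0},
    {"dx": 0,"dy": 0,"dz": 4,"ax": 0,"ay": 0,"az": 0,"claw": 0}
  ]
}}

```text
time: 14.65
tcp_pos: [0.4495, 0.325, 0.119]
ee_rot: [0.001, -0.003, 1.0, 0.002]
contact_force: [-0.4, -0.5, -2.8]
opening: 0.0158
finger_force: 60.0
```

Request:
{"op": "step_arm", "data": {
  "increments": [
    {"dx": 0,"dy": 0,"dz": 1,"ax": 0,"ay": 0,"az": 0,"claw": 0},
    {"dx": 0,"dy": 0,"dz": 2,"ax": 0,"ay": 0,"az": 0,"claw": 0},
    {"dx": 0,"dy": 0,"dz": 3,"ax": 0,"ay": 0,"az": 0,"claw": 0},
    {"dx": 0,"dy": 0,"dz": 4,"ax": 0,"ay": 0,"az": 0,"claw": 0},
    {"dx": 0,"dy": 0,"dz": 4,"ax": 0,"ay": 0,"az": 0,"claw": 0}
  ]
}}

```text
time: 15.15
tcp_pos: [0.4499, 0.3256, 0.1172]
ee_rot: [0.002, -0.003, 1.0, 0.002]
contact_force: [-5.2, -4.2, 18.1]
opening: 0.0157
finger_force: 60.0
```

Request:
{"op": "step_arm", "data": {
  "increments": [
    {"dx": 0,"dy": 0,"dz": -1.5,"ax": 0,"ay": 0,"az": 0,"claw": 0},
    {"dx": 0,"dy": 0,"dz": -1.5,"ax": 0,"ay": 0,"az": 0,"claw": 0},
    {"dx": 0,"dy": 0,"dz": -1.5,"ax": 0,"ay": 0,"az": 0,"claw": 0.25},
    {"dx": 0,"dy": 0,"dz": -1.5,"ax": 0,"ay": 0,"az": 0,"claw": 0.4},
    {"dx": 0,"dy": 0,"dz": -1.5,"ax": 0,"ay": 0,"az": 0,"claw": 0.6},
    {"dx": 0,"dy": 0,"dz": -1.5,"ax": 0,"ay": 0,"az": 0,"claw": 0.8},
    {"dx": 0,"dy": 0,"dz": -1.5,"ax": 0,"ay": 0,"az": 0,"claw": 0.8},
    {"dx": 0,"dy": 0,"dz": -1.5,"ax": 0,"ay": 0,"az": 0,"claw": 0.8}
  ],
  "newtons": 20
}}

```text
time: 15.95
tcp_pos: [0.4493, 0.3249, 0.1161]
ee_rot: [0.001, -0.003, 1.0, 0.001]
contact_force: [-0.3, -0.0, 0.4]
opening: 0.0538
finger_force: 0.0
```

Request:
{"op": "step_arm", "data": {
  "increments": [
    {"dx": 0,"dy": 0,"dz": -15,"ax": 0,"ay": 0,"az": 0,"claw": 0.8},
    {"dx": 0,"dy": 0,"dz": -40,"ax": 0,"ay": 0,"az": 0,"claw": 0.8},
    {"dx": 0,"dy": 0,"dz": -80,"ax": 0,"ay": 0,"az": 0,"claw": 0.8},
    {"dx": 0,"dy": 0,"dz": -120,"ax": 0,"ay": 0,"az": 0,"claw": 0.8},
    {"dx": 0,"dy": 0,"dz": -160,"ax": 0,"ay": 0,"az": 0,"claw": 0.8},
    {"dx": 0,"dy": 0,"dz": -160,"ax": 0,"ay": 0,"az": 0,"claw": 0.8}
  ]
}}

```text
time: 16.55
tcp_pos: [0.4507, 0.3263, 0.2833]
ee_rot: [0.005, -0.003, 1.0, 0.004]
contact_force: [-0.1, 0.8, -0.1]
opening: 0.0696
finger_force: 0.0
```

```bash
python3 - <<'E'
from h import *
s=ctrl.get_image('scene')[:,:,::-1];w=ctrl.get_image('wrist')[:,:,::-1]
cv2.imwrite('pics/comp7.png',np.hstack([cv2.resize(s[180:340,200:400],(480,384)),cv2.resize(w,(320,384))]))
E
```

```text
(no output)
```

View pics/comp7.png

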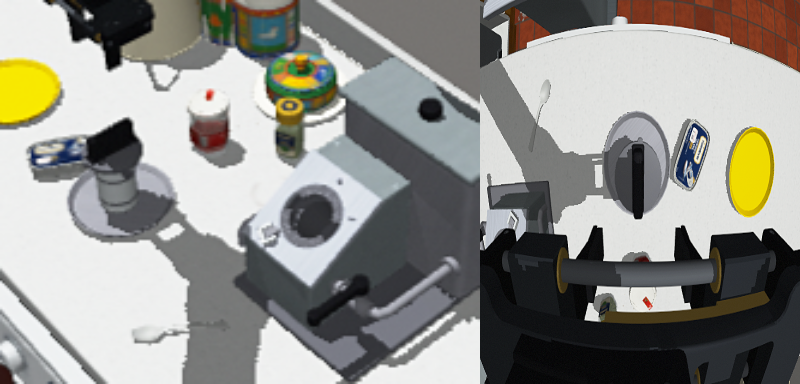

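The cartridge stands upright in the middle of the steel dish at comp (118,190). The lever points to the front and the bystanders are where they were.

```bash
python3 -c "
from station import ctrl
print(ctrl.hand_in())"
```

```text
the job is handed in; nothing more can be done
None
```

I shut the valve, released the cartridge and drew it out, stood it upright in the steel dish, and handed the job in at about 17 s; the hand-in call returned no verdict.

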